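# Load the filter cassette and latch the extractor's tray

## Robot

A 6-joint arm with a two-finger parallel gripper is mounted at the origin on the work surface. World frame = base frame: x ahead of the robot, y to its left, z up, the work surface at z = 0. Lengths are in mm, angles in rad, forces in N, time in s.
With the tool pointing down it reaches from about 275 to 750 mm from the base axis. Payload 10.2 kg.
Tool frame: the origin (TCP) lies on the centre line of the jaws, within the pads' length; the fingertips stand 17 mm ahead of it and the grasp point (between the pads) lies 2 mm behind it; z points along the fingers, y is the line along which they close (so a half turn about z gives the same grasp; the last joint's range is limited). The gripper opens to 88 mm and grips with 3 to 60 N. Pads are 18 mm wide; open, the fingers measure 123 mm over their backs; the gripper's body (75 mm by 187 mm) begins 45 mm behind the grasp point.
Start: joints at [-1.37, 0.313, 1.498, -0, 1.331, -0.223], TCP at [215.883, -478.567, 255.72] pointing down, gripper open.
Joint ranges: [-2.94, 2.94], [-0.97, 2.17], [0.19, 2.56], [-1.23, 4.37], [0.02, 3.11], [-2.88, 2.88]. Speed limits (rad/s): [2.39, 2.39, 3.01, 3.14, 3.14, 3.14].

## Interface

Orientations are given as a unit quaternion [x, y, z, w].
In Python, from bench import bot gives the robot as it stands. The module is installed in compiled form; this text tells all that it offers.
- The arm moves only by the shell command python3 -m handwheel 'ROWS' [FORCE]. ROWS is JSON, one flat list of numbers, 7 for each row, row after row: the turn, a rotation vector about the tool's x, y, z in rad, then the shift along the tool's x, y, z in m, then the closure, from 0 (fully open) to 1 (shut). A call has 1 to 20 rows; each row is the pose to reach, as a shift and turn from the pose commanded when the call began, along the tool's axes at that moment; what a row does not reach only later rows make up. A row lasts 1/10 s, in which the tool goes at most 50 mm and 8.59 degrees, less where a joint would pass 70% of its speed; a pose out of reach is approached as far as the arm can. A call with a gripper value outside its range is refused whole. The fingers move at their own pace and stop on an object; FORCE is the grip in N (left out, the last holds). Time passes only in rows, so rows that repeat a pose let the fingers close. It gives the time, the measured TCP pose, the force, the opening and the grip force at its end, in the units of the state.
- bot.observe(): the state, without advancing time (a new reading comes with each control period).
- bot.get_image(name): name is "scene" or "top" or "wrist"; returns a dict with "pixels" (400x640x3 uint8, blue, green, red), "fov_y" (degrees; the focal length in pixels is half the picture's height over the tangent of half this angle, whatever the lens; pixels are square), "cx", "cy" (the principal point, pixels), "k1" (the pictures are not rectified: a ray, as slopes to the right and down, at radius r is drawn at 1 + k1 r^2 times it, then the intrinsics apply), "extrinsics" (4x4, takes a point from camera to world coordinates). Camera axes: x right, y down, z forward; pixel columns grow to the right and rows downward; lengths in mm; the calibration is good to about 2 mm. A picture is of the moment at which its call begins. There is no depth.
- bot.close_job(): hands the job in; it is judged then, once.
Trained networks look in a picture, given as the dict that the camera call returned (one of the last four; its "shot" number tells which), for a name from the list of things; names that differ only in an ending like _2 or _b are one class to them, and where a whole thing is asked for, a point or a joint stands for the part that bears it (a point fixed in the world has none). Each returns a list of dicts, best first, with "score" (0 to 1); they miss things now and then, are a little off and sometimes report something else, mostly with a low value. They report only what shows in the picture. A call takes as long as a camera call.
- bot.find_in(picture, name): "box" ([left, top, width, height] in pixels, round what is visible of it).
- bot.tip_of(picture, name): "xy" ([column, row] in pixels: a listed point, or the origin of a listed thing).
The state is a dict: "time": time; "q": joint angles; "qvel": joint speeds; "joint_torque": joint torques, N m; "tool_pos": TCP position; "tcp_rot": TCP orientation; "contact_force": force on the tool from outside, world axes, zero at the start; "wrist_torque": the same for the moment, N m; "grip_width": opening from 0.0 (shut) to 1.0 (fully open); "gripper_force": force on a finger pad.
Only numpy, scipy, OpenCV 4.12 (cv2) and the standard library are available. Lean on these libraries where they do the work, as an engineer would, in place of code of your own. Each camera call takes 0.05 s, during which the arm holds its last target. There are 200 camera calls.

## Task

Put the long filter cassette gently down, flat, in the open tray of the bench extractor and push the tray in until its push-push catch takes hold; then let go, and make sure that the tray has stayed latched and has not sprung out again. Do not force the tray or the extractor, use the long cassette and not the short one, and leave everything else on the bench where it lies.

Things in the scene. Friction and masses are not known exactly. Their poses are not given: they have to be found in the camera images.
- extractor: Fixed low grey fume extractor, 260 (x) x 300 (y) x 112 high, with a suction grille on top and a low duct spigot at the rear corner (to 135 high). Origin: centre of its underside. Its own -x is the front: front face at x = -130 mm, with a slot (172 wide, 16 to 92 mm high) for the filter tray. It and the tray stand 25 N at most, the catch (tray nearly in, below 0.036) only 12 N.
- tray (a joint): How far the filter tray stands out along the extractor's own -x (m). Starts open, 0.099 to 0.107 (end stop 0.108); slides with 1 N friction. Latched: between 0.012 and 0.033 (0.022 is flush with the front face), set differently on each machine and not visible from outside. Not latched, the ejector spring drives it out to 0.037 or more.
- extractor_face (a point): Middle of the slot's front, own x = -130, 68 mm high. Push-push catch inside: from 25 mm before the latched place the push grows from 2 to about 6 N (pressed slowly); press about 10 mm past it, up to a rubber stop (15 N per mm), then let go: the spring returns it to the catch and it stays. Let go sooner, or pressed that deep again, it springs out. Feel for the stop.
- tray_tab (a point): Middle of the end face of the tray's pull tab, the place to push: a grey block sticking out 30 mm from the tray's front plate, 44 wide, 20 high (58 to 78 mm above the table). Moves with the tray; axes as the extractor's (x into the machine).
- tray_seat (a point): Centre of the floor of the tray's well, 28 mm above the table, 67.5 mm behind the tab's end face; the cassette's underside belongs here. Well 63 (x) x 133 (y), 1.5 mm bigger than the cassette all round; side and rear walls 20 high, front plate 6 thick, 166 wide, its top 86 mm above the table. Axes as the extractor's.
- cassette: The long filter cassette: loose white block 60 (x) x 130 (y) x 28 high, foot narrower (56 x 126, 6 high), pleats on top, and in the middle of its top a grip rib 36 (x) x 14 (y) x 18 high (top 46 above the underside). About 0.18 kg. Origin: centre of the underside, z up. Fits the well either way round, its length across the tray's travel.
- prefilter: Bystander: the short cassette, same make and rib but 92 mm long (60 x 92 x 28). Not for this tray. One cassette lies left of the tray, the other right. Origin: centre of the underside.
- insole_left: Bystander: a cream foam insole shell, 250 x 88 x 25, lying along x on the right. Origin under its middle.
- insole_right: Bystander: its mirror image beside it.
- tin: Bystander: steel glue tin, 96 across, 118 high. Origin: centre of the underside.
- glue_bottle: Bystander: green cone-nosed bottle, 72 across, 165 high. Origin: centre of the underside.
- tape_roll: Bystander: roll of tape lying flat, 90 across, 24 high. Origin: centre of the underside.
- phone: Bystander: black phone lying flat, 150 x 72 x 9. Origin: centre of the underside.
- marker: Bystander: marker pen lying flat, 130 long, 14 thick. Origin under its middle.

How it is judged (in metres and radians):
On the way, in this order (a step that is already met when the one before it is completed fails the run):
1. the long cassette lies flat in the well of the open tray and has been let go (horizontal distance between cassette and tray_seat below 0.004 m and z of cassette in the frame of tray_seat between -0.003 and 0.0025 m and angle between cassette's own z axis and vertical below 0.06 rad and angle between the x axis of cassette and the x axis of tray_seat, either way round below 0.08 rad and value of joint tray above 0.06 m and contact force between the fingers and cassette below 0.1 N), for 0.2 s.
2. the tray with the cassette has been pushed in (horizontal distance between cassette and tray_seat below 0.004 m and z of cassette in the frame of tray_seat between -0.003 and 0.0025 m and angle between cassette's own z axis and vertical below 0.06 rad and angle between the x axis of cassette and the x axis of tray_seat, either way round below 0.08 rad and value of joint tray below 0.035 m), for 0.05 s.
3. let go, the tray stays latched (all of step 2 and contact force between the fingers and extractor below 0.1 N and distance between the grasp point and tray_tab above 0.04 m), for 0.5 s.
At the end, for the whole second after the job is handed in: The long cassette lies flat in the tray's well (within 4 mm of its centre, underside within 2.5 mm of the floor), and the tray, with nothing touching it, stands still latched, its joint below 0.035 (all of step 2 and velocity of joint tray below 0.005 m/s and linear speed of cassette below 0.01 m/s and contact force between the fingers and extractor below 0.1 N).
It fails at once if the tray is pressed home with more than 12 N (value of joint tray below 0.036 m and contact force between the fingers and extractor above 12 N).
It fails at once if the tray or the extractor is struck or pushed with more than 25 N (contact force between any of the fingers, the arm and extractor above 25 N).
It fails at once if the cassette is forced or dropped into the tray (more than 40 N) (contact force between cassette and extractor above 40 N).
It fails at once if a bystander is moved by more than 20 mm (distance of any of prefilter, insole_left, insole_right, tin, glue_bottle, tape_roll, phone, marker from where it was at the start of the episode above 0.02 m).
It also fails if it takes over 61 s, if anything falls off the work surface, if the arm or the gripper's body presses on something with over 40 N, if the wrist force passes 120 N, or if a joint passes its speed limit or range.

## Working session

There is one attempt and no reset: what is moved stays moved. The work goes in short steps, Python scripts to look and compute and a shell command to move; the robot and the scene stay as the last step left them, time stands still between calls to the robot, and variables do not carry over. Pictures are saved under pics/ and viewed, at most 12 in all, crops included, and the job is handed in when it is done.

```bash
mkdir -p pics
cat > h.py <<'E'
import numpy as np, cv2
from bench import bot
from scipy.spatial.transform import Rotation as R
def K(p):
    h=p["pixels"].shape[0]; f=h/2/np.tan(np.radians(p["fov_y"])/2)
    return np.array([[f,0,p["cx"]],[0,f,p["cy"]],[0,0,1.]]), np.array([p["k1"],0,0,0,0.])
def ray(p,xy):
    k,d=K(p); u=cv2.undistortPoints(np.array([[xy]],float),k,d)[0,0]
    E=np.array(p["extrinsics"]); return E[:3,3],E[:3,:3]@np.array([u[0],u[1],1])
def onz(p,xy,z):
    o,v=ray(p,xy); return o+v*(z-o[2])/v[2]
def proj(p,X):
    E=np.linalg.inv(np.array(p["extrinsics"])); k,d=K(p)
    return cv2.projectPoints(np.atleast_2d(np.array(X,float)),cv2.Rodrigues(E[:3,:3])[0],E[:3,3],k,d)[0][:,0]
def totool(dw):
    s=bot.observe(); return R.from_quat(s["tcp_rot"]).inv().apply(dw)
E
python3 - <<'E'
from h import *
s=bot.observe(); print(s["tool_pos"],s["tcp_rot"],s["time"])
print(R.from_quat(s["tcp_rot"]).as_matrix().round(3))
Z={"cassette":0,"prefilter":0,"tray_tab":68,"tray_seat":28,"extractor_face":68,"extractor":0,"tin":0,"glue_bottle":0,"tape_roll":0,"phone":0,"marker":0,"insole_left":0,"insole_right":0}
for c in("top","scene"):
    p=bot.get_image(c); cv2.imwrite(f"pics/{c}.png",p["pixels"])
    for n,z in Z.items():
        for r in bot.tip_of(p,n)[:1]: print(c,n,np.round(r["xy"]),round(r["score"],2),onz(p,r["xy"],z).round())
E
```

```text
[ 215.82869878 -478.34380398  255.17545966] [ 9.77632265e-01  2.10320584e-01 -1.18338313e-05 -6.37922986e-04] 0.0
[[ 0.912  0.411 -0.   ]
 [ 0.411 -0.912  0.001]
 [ 0.    -0.001 -1.   ]]
top cassette [211. 220.] 0.64 [502. 294.   0.]
top prefilter [393. 233.] 0.84 [ 448. -317.    0.]
top tray_tab [326. 252.] 0.67 [389. -90.  68.]
top tray_seat [292. 203.] 0.61 [551.  21.  28.]
top extractor_face [291. 186.] 0.94 [604.  20.  68.]
top extractor [292. 147.] 0.8 [749.  20.   0.]
top tin [393. 149.] 0.69 [ 737. -327.    0.]
top glue_bottle [169. 177.] 0.71 [651. 438.   0.]
top tape_roll [321. 248.] 0.91 [401. -75.   0.]
top phone [274. 259.] 0.66 [367.  82.   0.]
top marker [210. 166.] 0.63 [684. 300.   0.]
top insole_left [436. 197.] 0.77 [ 569. -465.    0.]
top insole_right [469. 196.] 0.78 [ 569. -577.    0.]
scene cassette [440. 204.] 0.87 [495. 300.   0.]
scene prefilter [257. 189.] 0.75 [ 450. -303.    0.]
scene tray_tab [354. 187.] 0.69 [491.  17.  68.]
scene tray_seat [356. 212.] 0.6 [560.  26.  28.]
scene extractor_face [356. 217.] 0.95 [608.  26.  68.]
scene extractor [358. 266.] 0.82 [737.  35.   0.]
scene tin [232. 265.] 0.97 [ 746. -332.    0.]
scene tape_roll [320. 177.] 0.59 [387. -96.   0.]
scene phone [374. 173.] 0.76 [362.  89.   0.]
scene marker [449. 254.] 0.58 [687. 303.   0.]
scene insole_left [200. 212.] 0.74 [ 553. -474.    0.]
scene insole_right [170. 218.] 0.86 [ 579. -564.    0.]
```

View pics/top.png

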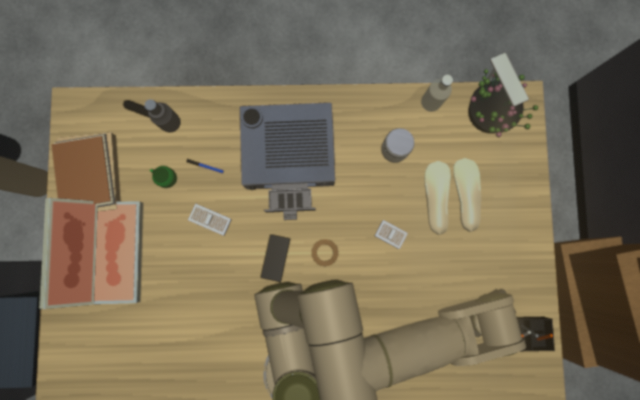

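View pics/scene.png

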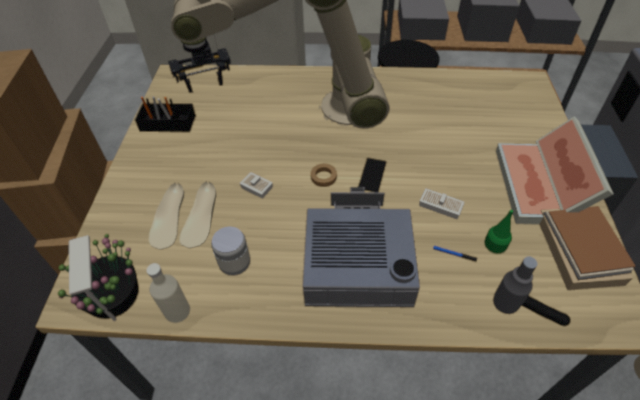

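The top view shows the long cassette at (210,220) and the short one at (392,234). The tray tab is at about (290,216), and the `tray_tab` hit at (326,252) is the tape roll. I'll look at the tray closely first.

```bash
python3 -m handwheel '[0,0,-2.717,0.465,-0.339,-0.045,0, 0,0,-2.717,0.465,-0.339,-0.045,0, 0,0,-2.717,0.465,-0.339,-0.045,0, 0,0,-2.717,0.465,-0.339,-0.045,0, 0,0,-2.717,0.465,-0.339,-0.045,0, 0,0,-2.717,0.465,-0.339,-0.045,0, 0,0,-2.717,0.465,-0.339,-0.045,0, 0,0,-2.717,0.465,-0.339,-0.045,0, 0,0,-2.717,0.465,-0.339,-0.045,0, 0,0,-2.717,0.465,-0.339,-0.045,0, 0,0,-2.717,0.465,-0.339,-0.045,0, 0,0,-2.717,0.465,-0.339,-0.045,0, 0,0,-2.717,0.465,-0.339,-0.045,0, 0,0,-2.717,0.465,-0.339,-0.045,0, 0,0,-2.717,0.465,-0.339,-0.045,0, 0,0,-2.717,0.465,-0.339,-0.045,0, 0,0,-2.717,0.465,-0.339,-0.045,0, 0,0,-2.717,0.465,-0.339,-0.045,0, 0,0,-2.717,0.465,-0.339,-0.045,0, 0,0,-2.717,0.465,-0.339,-0.045,0]'
python3 - <<'E'
from h import *
s=bot.observe(); print(s["tool_pos"],s["q"]); print(R.from_quat(s["tcp_rot"]).as_matrix().round(3))
p=bot.get_image("wrist"); cv2.imwrite("pics/w1.png",p["pixels"]); np.save("w1.npy",p,allow_pickle=True)
print(np.array(p["extrinsics"]).round(2),p["fov_y"],p["k1"])
for n,z in {"tray_tab":68,"tray_seat":28,"extractor_face":68,"extractor":0}.items():
    for r in bot.tip_of(p,n)[:2]: print(n,np.round(r["xy"]),round(r["score"],2),onz(p,r["xy"],z).round(1))
E
```

```text
time: 3.4
tool_pos: [500.3, 21.7, 300.7]
tcp_rot: [0.002, 1.0, 0.0, -0.0]
contact_force: [0.2, 0.3, 0.4]
grip_width: 1.003
gripper_force: 0.0
[500.32763986  21.68536828 300.720888  ] [-1.91069951e-01  2.29155708e-01  1.48949220e+00  3.36876630e-05
  1.42299787e+00 -1.75795508e+00]
[[-1.     0.004 -0.   ]
 [ 0.004  1.     0.   ]
 [ 0.     0.    -1.   ]]
[[ 0.0000e+00  9.5000e-01  3.1000e-01  4.1926e+02]
 [ 1.0000e+00 -0.0000e+00 -0.0000e+00  2.2940e+01]
 [ 0.0000e+00  3.1000e-01 -9.5000e-01  4.2900e+02]
 [ 0.0000e+00  0.0000e+00  0.0000e+00  1.0000e+00]] 59.790446930941094 -0.07825174659624945
tray_tab [316. 159.] 0.56 [492.3  26.8  68. ]
tray_seat [316. 209.] 0.97 [562.2  27.9  28. ]
extractor [317. 312.] 0.91 [732.9  29.8   0. ]
```

View pics/w1.png

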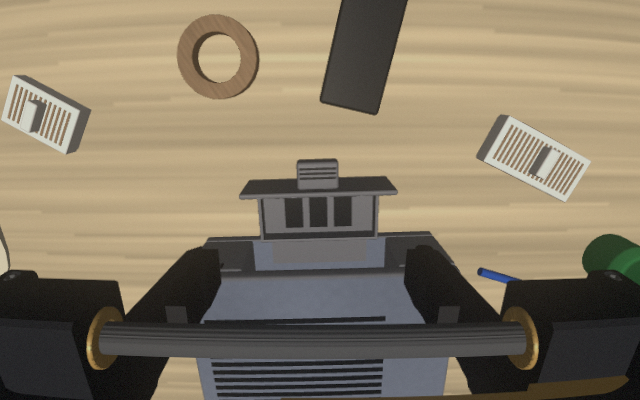

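The wrist view shows the tray from (240,160) to (397,240), with the tab at (317,165). The long cassette is at (533,160). Next I'll overlay a model on the tray to refine its pose and measure the cassette.

Run:
```python
from h import *
p=np.load("w1.npy",allow_pickle=True).item()
for n,xy,z in [("plateL",(240,196),86),("plateR",(397,192),86),("extL",(205,250),112),("extR",(433,247),112),("cassette ends",(505,116),28),("",(590,161),28),("",(565,201),28),("",(484,156),28)]: print(n,onz(p,xy,z).round(1))
q=bot.get_image("wrist")
print([(r["score"],onz(q,r["xy"],0).round(1)) for r in bot.tip_of(q,"cassette")[:2]])
im=cv2.resize(p["pixels"][130:270,190:450],None,fx=3,fy=3,interpolation=cv2.INTER_CUBIC)
def draw(P,col):
    a=((proj(p,P)-[190,130]+.5)*3).astype(np.int32); cv2.polylines(im,[a.reshape(-1,1,2)],True,col,1)
a=np.radians(-0.8); c,s=np.cos(a),np.sin(a)
def rect(x0,x1,w,z): # rel. to tab face centre
    return [(492.3+c*x-s*y,26+s*x+c*y,z) for x,y in((x0,-w/2),(x0,w/2),(x1,w/2),(x1,-w/2))]
draw(rect(0,30,44,78),(0,0,255)); draw(rect(30,36,166,86),(0,255,0)); draw(rect(36,99,133,28),(255,255,0)); draw(rect(36,99,133,48),(0,255,255))
cv2.imwrite("pics/ov.png",im)
```

```text
plateL [527.2 -51.9  86. ]
plateR [523.6 110.8  86. ]
extL [576.3 -86.2 112. ]
extR [574.2 145.4 112. ]
cassette ends [449.7 246.6  28. ]
 [501.7 367.6  28. ]
 [553.8 344.8  28. ]
 [496.8 227.6  28. ]
[(0.75, array([504.1, 295.8,   0. ]))]
```

View pics/ov.png

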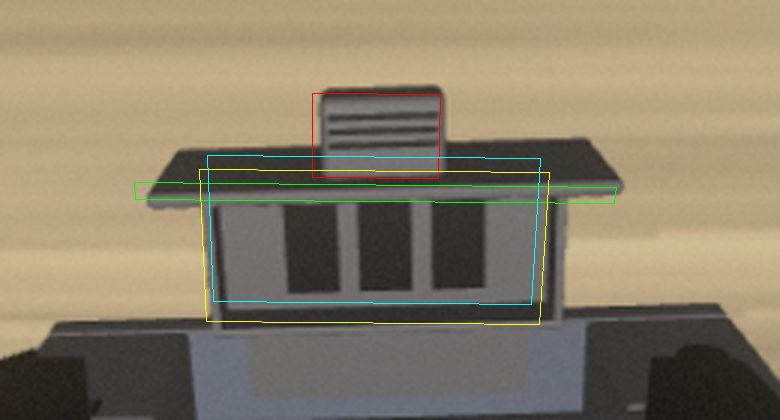

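Run:
```python
from h import *
from scipy.optimize import least_squares
p=np.load("w1.npy",allow_pickle=True).item()
L=[((30,-83,86),(150,195)),((30,83,86),(622,181)),((36,-83,86),(150,208)),((36,83,86),(620,194)),((0,-22,78),(320,93)),((0,22,78),(444,91)),((99,-66.5,48),(214,327)),((99,66.5,48),(560,325))]
M=np.array([l[0] for l in L],float); U=np.array([l[1] for l in L])/3+[190,130]-.17
def W(v): return np.c_[(R.from_euler('z',v[2]).apply(M)+[v[0],v[1],0])]
r=least_squares(lambda v:(proj(p,W(v))-U).ravel(),[492,29,0],x_scale=[1,1,.01],loss='soft_l1')
print(r.x,np.degrees(r.x[2]),(proj(p,W(r.x))-U).round(1)); print("seat",R.from_euler('z',r.x[2]).apply([67.5,0,0])[:2]+r.x[:2])
```

```text
[4.92893702e+02 2.83249403e+01 2.24893959e-02] 1.2885474700426518 [[-2.  -1.1]
 [ 1.2 -0.6]
 [-1.4  0.1]
 [ 1.6  0.6]
 [-0.7  1.1]
 [ 0.9  0.7]
 [ 2.1  0.2]
 [-2.3 -2. ]]
seat [560.37663309  29.84284659]
```

```bash
python3 -m handwheel '[0,0,0.424,-0.001,0.275,0.11,0, 0,0,0.424,-0.001,0.275,0.11,0, 0,0,0.424,-0.001,0.275,0.11,0, 0,0,0.424,-0.001,0.275,0.11,0, 0,0,0.424,-0.001,0.275,0.11,0, 0,0,0.424,-0.001,0.275,0.11,0, 0,0,0.424,-0.001,0.275,0.11,0, 0,0,0.424,-0.001,0.275,0.11,0, 0,0,0.424,-0.001,0.275,0.11,0, 0,0,0.424,-0.001,0.275,0.11,0]'
python3 - <<'E'
from h import *
s=bot.observe(); t=s["tool_pos"]
p=bot.get_image("wrist"); np.save("w2.npy",p,allow_pickle=True); im=p["pixels"].copy()
print([(r["score"],r["xy"],onz(p,r["xy"],0).round(1)) for r in bot.tip_of(p,"cassette")[:2]])
yaw=np.radians(-24.3)
def draw(P,c): cv2.polylines(im,[proj(p,P).astype(np.int32).reshape(-1,1,2)],True,c,1)
def rect(l,w,z): return R.from_euler('z',yaw).apply([(a*l/2,b*w/2,z) for a,b in((-1,-1),(-1,1),(1,1),(1,-1))])+[t[0],t[1],0]
draw(rect(60,130,28),(0,255,0)); draw(rect(36,14,46),(0,0,255))
cv2.imwrite("pics/w2.png",im)
E
```

```text
time: 4.75
tool_pos: [502.2, 295.4, 191.6]
tcp_rot: [0.212, 0.977, 0.0, 0.001]
contact_force: [0.0, -0.2, 1.0]
grip_width: 0.999
gripper_force: 0.0
[(0.82, [312.6, 173.3], array([500.2, 298.2,   0. ]))]
```

View pics/w2.png

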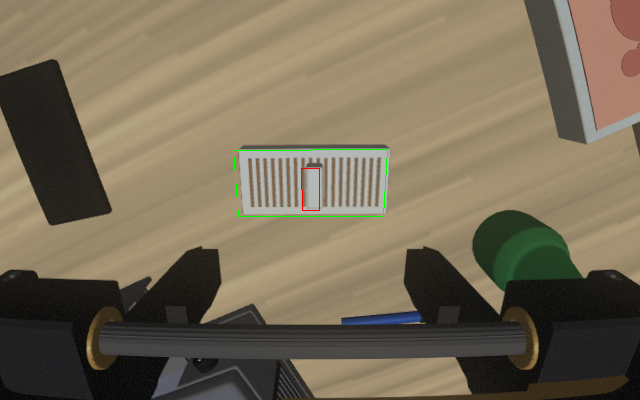

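The overlay fits: the cassette top spans (240–388, 150–217), about 1.5 px to the right of my model. Next: descend and grip.

```bash
python3 -m handwheel '[0,0,0,0,0.0015,0.04,0, 0,0,0,0,0.0015,0.08,0, 0,0,0,0,0.0015,0.11,0, 0,0,0,0,0.0015,0.13,0, 0,0,0,0,0.0015,0.14,0, 0,0,0,0,0.0015,0.144,0, 0,0,0,0,0.0015,0.144,0.5, 0,0,0,0,0.0015,0.144,0.7, 0,0,0,0,0.0015,0.144,0.8, 0,0,0,0,0.0015,0.144,0.9, 0,0,0,0,0.0015,0.144,0.9, 0,0,0,0,0.0015,0.144,0.9, 0,0,0,0,0.0015,0.144,1, 0,0,0,0,0.0015,0.144,1, 0,0,0,0,0.0015,0.144,1, 0,0,0,0,0.0015,0.144,1]' 25
```

```text
time: 6.45
tool_pos: [502.1, 298.0, 46.7]
tcp_rot: [0.211, 0.978, -0.0, -0.0]
contact_force: [-0.1, -0.6, 0.2]
grip_width: 0.156
gripper_force: 25.0
```

```bash
python3 -m handwheel '[0,0,0,0,0,-0.02,1, 0,0,0,0,0,-0.06,1, 0,0,0,0,0,-0.1,1, 0,0,0,0,0,-0.143,1, 0,0,-0.447,-0.1637,-0.2203,-0.143,1, 0,0,-0.447,-0.1637,-0.2203,-0.143,1, 0,0,-0.447,-0.1637,-0.2203,-0.143,1, 0,0,-0.447,-0.1637,-0.2203,-0.143,1, 0,0,-0.447,-0.1637,-0.2203,-0.143,1, 0,0,-0.447,-0.1637,-0.2203,-0.143,1, 0,0,-0.447,-0.1637,-0.2203,-0.143,1, 0,0,-0.447,-0.1637,-0.2203,-0.143,1, 0,0,-0.447,-0.1637,-0.2203,-0.143,1, 0,0,-0.447,-0.1637,-0.2203,-0.143,1]'
python3 - <<'E'
from h import *
from scipy.optimize import least_squares
s=bot.observe(); t=s["tool_pos"]; A=R.from_quat(s["tcp_rot"]).as_matrix(); print(t,np.degrees(np.arctan2(A[1,1],A[0,1])))
p=bot.get_image("wrist"); np.save("w3.npy",p,allow_pickle=True); im=p["pixels"].copy()
yaw=0.0225
def draw(P,c): cv2.polylines(im,[proj(p,P).astype(np.int32).reshape(-1,1,2)],True,c,1)
def rect(l,w,z,o): return R.from_euler('z',yaw).apply([(a*l/2,b*w/2,z) for a,b in((-1,-1),(-1,1),(1,1),(1,-1))])+[o[0],o[1],0]
draw(rect(60,130,t[2]-46.7+28,t),(0,255,0)); draw(rect(63,133,48,(560.4,29.8)),(0,0,255)); draw(rect(6,166,86,(525.9,29)),(0,255,255))
cv2.imwrite("pics/w3.png",im)
E
```

```text
time: 7.85
tool_pos: [560.3, 31.1, 189.7]
tcp_rot: [-0.012, 1.0, 0.0, -0.0]
contact_force: [0.4, 0.9, -1.0]
grip_width: 0.157
gripper_force: 25.0
[560.2952165   31.12116038 189.70461107] 91.37298819053042
```

View pics/w3.png

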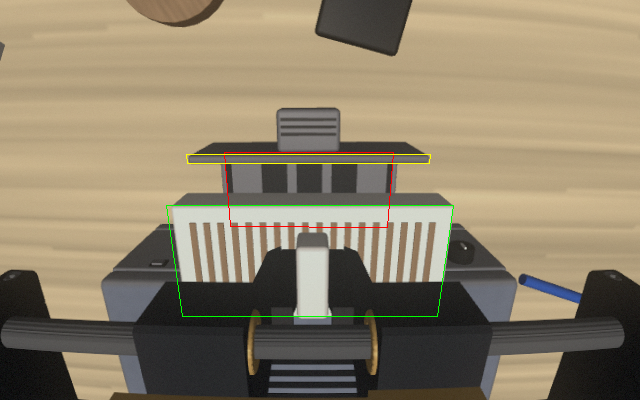

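Run:
```python
from h import *
p=np.load("w3.npy",allow_pickle=True).item()
c=p["pixels"][130:235,155:470]
a=cv2.resize(c[:, :115],None,fx=5,fy=5,interpolation=cv2.INTER_CUBIC)[:, :390]; b=cv2.resize(c[:,-115:],None,fx=5,fy=5,interpolation=cv2.INTER_CUBIC)[:,-390:]
cv2.imwrite("pics/w3z.png",np.clip(np.hstack([a,b])*1.5,0,255).astype(np.uint8))
```

```text
(no output)
```

View pics/w3z.png

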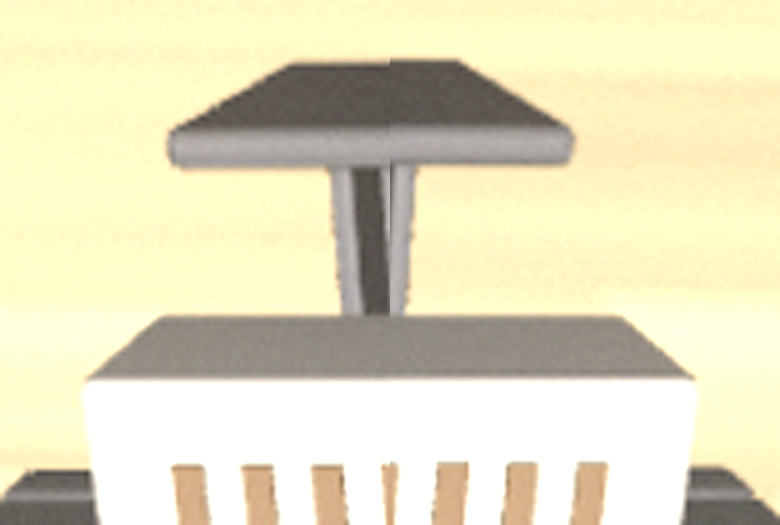

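Run:
```python
from h import *
p=np.load("w3.npy",allow_pickle=True).item()
t=np.array([560.3,31.12]); r=R.from_euler('z',-.0225)
for n,a,b,z in [("plate",(189,156),(428.6,156),86),("wallin",(225.4,164),(392.6,164),48),("wallin2",(227,193),(391.5,193),48),("casTop",(172.6,206),(453,206),171),("casBot",(188,193.4),(438.4,193.4),149)]:
    A,B=onz(p,a,z),onz(p,b,z); m=(A+B)/2; print(n,m.round(1),np.linalg.norm(B-A).round(1),"yaw",np.degrees(np.arctan2(-(B-A)[0],(B-A)[1])).round(2),"rel tcp, machine axes",r.apply(np.r_[m[:2]-t,0])[:2].round(1))
```

```text
plate [523.9  29.2  86. ] 163.2 yaw 1.33 rel tcp, machine axes [-36.4  -1.1]
wallin [537.8  29.4  48. ] 132.8 yaw 1.33 rel tcp, machine axes [-22.5  -1.2]
wallin2 [561.9  30.1  48. ] 134.1 yaw 1.33 rel tcp, machine axes [ 1.6 -1.1]
casTop [530.4  31.9 171. ] 127.1 yaw 1.33 rel tcp, machine axes [-29.9   1.4]
casBot [531.1  32.2 149. ] 128.6 yaw 1.33 rel tcp, machine axes [-29.1   1.7]
```

```bash
python3 -m handwheel '[0,0,0,-0.0003,-0.0027,0.02,1, 0,0,0,-0.0003,-0.0027,0.04,1, 0,0,0,-0.0003,-0.0027,0.051,1, 0,0,0,-0.0003,-0.0027,0.051,1, 0,0,0,-0.0003,-0.0027,0.051,1]'
python3 - <<'E'
from h import *
p=bot.get_image("wrist"); np.save("w4.npy",p,allow_pickle=True)
c=p["pixels"][130:235]
a=cv2.resize(c[:,150:230],None,fx=5,fy=5,interpolation=cv2.INTER_CUBIC); b=cv2.resize(c[:,380:460],None,fx=5,fy=5,interpolation=cv2.INTER_CUBIC)
cv2.imwrite("pics/w4z.png",np.clip(np.hstack([a,b])*1.4,0,255).astype(np.uint8))
E
```

```text
time: 8.4
tool_pos: [561.2, 27.4, 139.4]
tcp_rot: [-0.011, 1.0, -0.0, 0.0]
contact_force: [0.2, -1.1, -1.2]
grip_width: 0.154
gripper_force: 25.0
```

View pics/w4z.png

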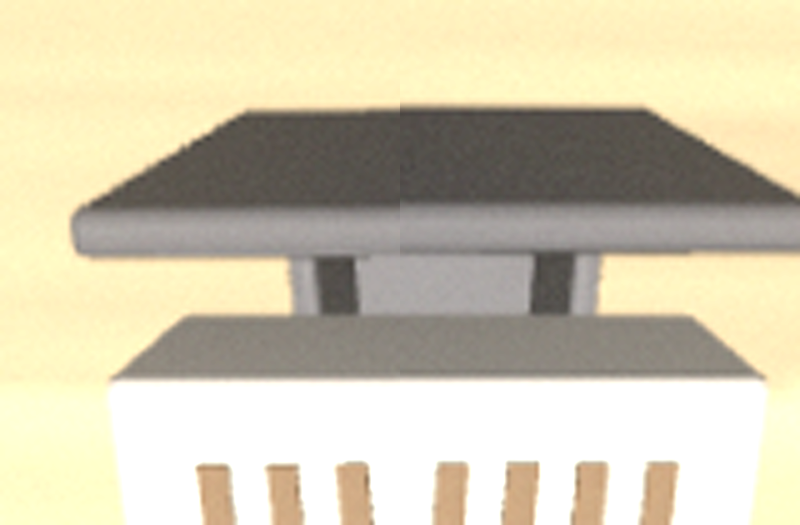

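Run:
```python
from h import *
p=np.load("w4.npy",allow_pickle=True).item()
s=bot.observe(); t=np.array(s["tool_pos"]); print(t, s["time"]); r=R.from_euler('z',-.0225); u=t[2]-46.7
for n,a,b,z in [("plate",(164.4,172),(460.8,171.5),86),("wallin",(213,188),(414.6,188),48),("casTop",(172,206),(453.4,206),u+28),("casBot",(188,193.4),(438.4,193.4),u+6)]:
    A,B=onz(p,a,z),onz(p,b,z); m=(A+B)/2; print(n,m.round(1),np.linalg.norm(B-A).round(1),"yaw",np.degrees(np.arctan2(-(B-A)[0],(B-A)[1])).round(2),"rel",r.apply(np.r_[m[:2]-t[:2],0])[:2].round(1))
```

```text
[561.33235752  27.33079079 139.66888024] 8.45
plate [523.7  28.   86. ] 161.0 yaw 1.37 rel [-37.7   1.5]
wallin [543.9  29.4  48. ] 133.4 yaw 1.27 rel [-17.3   2.4]
casTop [531.2  28.1 121. ] 127.3 yaw 1.26 rel [-30.2   1.5]
casBot [532.   28.5  99. ] 128.3 yaw 1.26 rel [-29.3   1.8]
```

```bash
python3 -m handwheel '[0,0,0,0.0004,0.0004,0.015,1, 0,0,0,0.0004,0.0004,0.03,1, 0,0,0,0.0004,0.0004,0.04,1, 0,0,0,0.0004,0.0004,0.043,1, 0,0,0,0.0004,0.0004,0.045,1, 0,0,0,0.0004,0.0004,0.046,1, 0,0,0,0.0004,0.0004,0.047,1, 0,0,0,0.0004,0.0004,0.048,1]'
```

```text
time: 9.25
tool_pos: [560.7, 27.5, 91.0]
tcp_rot: [-0.011, 1.0, -0.0, 0.0]
contact_force: [-0.5, -0.2, -1.4]
grip_width: 0.159
gripper_force: 25.0
```

```bash
python3 -m handwheel '[0,0,0,0,0,0.001,1, 0,0,0,0,0,0.002,1, 0,0,0,0,0,0.003,1, 0,0,0,0,0,0.004,1, 0,0,0,0,0,0.005,1]'
```

```text
time: 9.75
tool_pos: [560.5, 27.5, 85.7]
tcp_rot: [-0.011, 1.0, -0.0, -0.0]
contact_force: [0.4, -0.2, -0.7]
grip_width: 0.155
gripper_force: 25.0
```

Shoulders in, no contact. On down to the floor at TCP ≈ 74.7.

```bash
python3 -m handwheel '[0,0,0,0,0,0.002,1, 0,0,0,0,0,0.004,1, 0,0,0,0,0,0.006,1, 0,0,0,0,0,0.007,1, 0,0,0,0,0,0.008,1, 0,0,0,0,0,0.009,1, 0,0,0,0,0,0.0095,1, 0,0,0,0,0,0.0095,1]'
```

```text
time: 10.55
tool_pos: [560.5, 27.6, 76.2]
tcp_rot: [-0.011, 1.0, 0.0, -0.0]
contact_force: [-1.1, -0.3, -1.6]
grip_width: 0.156
gripper_force: 25.0
```

```bash
python3 -m handwheel '[0,0,0,0,0,0.0005,1, 0,0,0,0,0,0.001,1, 0,0,0,0,0,0.0012,1, 0,0,0,0,0,0.0014,1, 0,0,0,0,0,0.0014,1]'
```

```text
time: 11.05
tool_pos: [560.5, 27.5, 74.8]
tcp_rot: [-0.011, 1.0, 0.0, 0.0]
contact_force: [-0.8, -0.1, -2.1]
grip_width: 0.156
gripper_force: 25.0
```

```bash
python3 -m handwheel '[0,0,0,0,0,0.0003,1, 0,0,0,0,0,0.0006,1, 0,0,0,0,0,0.0009,1, 0,0,0,0,0,0.0009,1]'
```

```text
time: 11.45
tool_pos: [561.0, 27.6, 74.6]
tcp_rot: [-0.011, 1.0, -0.0, 0.001]
contact_force: [-0.2, 0.6, 5.2]
grip_width: 0.157
gripper_force: 25.0
```

```bash
python3 -m handwheel '[0,0,0,0,0,0,0.6, 0,0,0,0,0,0,0.5, 0,0,0,0,0,0,0.4, 0,0,0,0,0,0,0.4, 0,0,0,0,0,-0.01,0.4, 0,0,0,0,0,-0.04,0.4, 0,0,0,0.03,0,-0.08,0.4, 0,0,0,0.06,0,-0.1,0.4, 0,0,0,0.09,0,-0.1,0.7, 0,0,0,0.09,0,-0.1,1, 0,0,0,0.09,0,-0.1,1]'
python3 - <<'E'
from h import *
p=bot.get_image("wrist"); np.save("w5.npy",p,allow_pickle=True)
for n,z in {"tray_tab":68,"tray_seat":28,"cassette":28}.items():
    for r in bot.tip_of(p,n)[:2]: print(n,np.round(r["xy"],1),round(r["score"],2),onz(p,r["xy"],z).round(1))
cv2.imwrite("pics/w5.png",p["pixels"])
E
```

```text
time: 12.55
tool_pos: [470.9, 25.4, 174.8]
tcp_rot: [-0.011, 1.0, -0.0, 0.001]
contact_force: [-0.4, -0.0, 0.0]
grip_width: 0.351
gripper_force: 0.0
tray_tab [312.1 231.8] 0.73 [491.7  27.1  68. ]
tray_seat [311.9 282.6] 0.66 [559.3  28.4  28. ]
cassette [309.7 283. ] 0.89 [559.7  26.4  28. ]
```

View pics/w5.png

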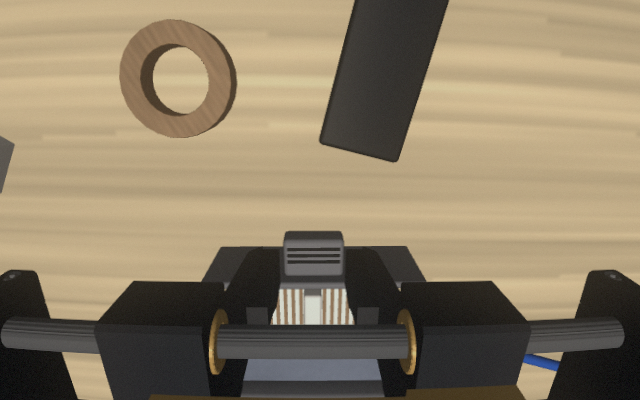

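```bash
python3 -m handwheel '[0,0,0,0.016,0.002,0.03,1, 0,0,0,0.016,0.002,0.06,1, 0,0,0,0.016,0.002,0.08,1, 0,0,0,0.016,0.002,0.095,1, 0,0,0,0.016,0.002,0.098,1, 0,0,0,0.016,0.002,0.098,1, 0,0,0,0.016,0.002,0.098,1]' 20
python3 - <<'E'
from h import *
p=bot.get_image("scene"); E=p
c=cv2.resize(p["pixels"][110:260,270:440],None,fx=4,fy=4,interpolation=cv2.INTER_CUBIC); cv2.imwrite("pics/s2.png",c)
print(bot.observe()["contact_force"])
E
```

```text
time: 13.45
tool_pos: [455.1, 27.1, 76.5]
tcp_rot: [-0.011, 1.0, -0.0, 0.001]
contact_force: [0.5, 0.6, -0.1]
grip_width: 0.008
gripper_force: 0.0
[ 0.08585622 -0.36100219 -0.63838369]
```

View pics/s2.png

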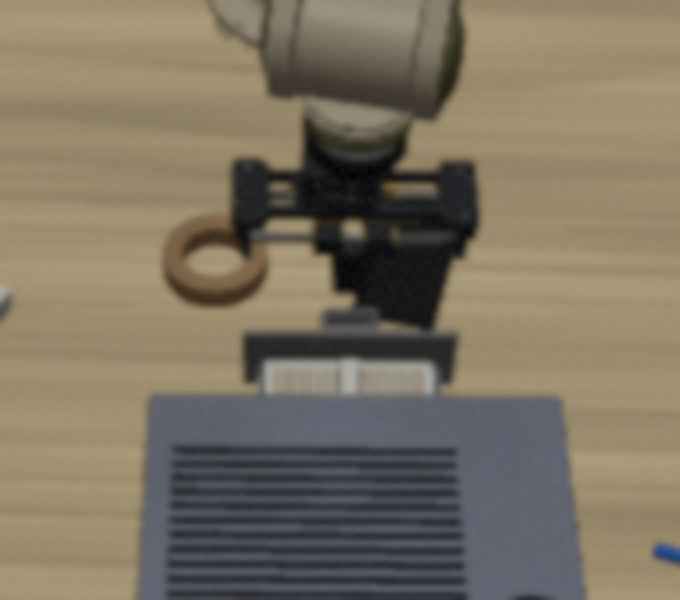

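```bash
python3 -m handwheel '[0,0,0,-0.006,0,0,1, 0,0,0,-0.012,0,0,1, 0,0,0,-0.018,0,0,1, 0,0,0,-0.021,0,0,1, 0,0,0,-0.023,0,0,1, 0,0,0,-0.025,0,0,1, 0,0,0,-0.027,0,0,1, 0,0,0,-0.029,0,0,1, 0,0,0,-0.031,0,0,1, 0,0,0,-0.033,0,0,1, 0,0,0,-0.035,0,0,1, 0,0,0,-0.037,0,0,1, 0,0,0,-0.04,0,0,1, 0,0,0,-0.043,0,0,1, 0,0,0,-0.046,0,0,1, 0,0,0,-0.049,0,0,1, 0,0,0,-0.052,0,0,1, 0,0,0,-0.055,0,0,1, 0,0,0,-0.058,0,0,1]'
python3 - <<'E'
from h import *
print(bot.observe()["contact_force"],bot.observe()["tool_pos"])
p=bot.get_image("scene")
for r in bot.tip_of(p,"tray_tab")[:1]: print(r,onz(p,r["xy"],68))
for i in range(3): print(bot.observe()["contact_force"])
E
```

```text
time: 15.4
tool_pos: [512.7, 28.5, 75.9]
tcp_rot: [-0.011, 1.0, 0.0, -0.0]
contact_force: [-0.9, 0.5, 0.2]
grip_width: 0.003
gripper_force: 0.5
[-0.91705215  0.50259627  0.18376855] [512.68476947  28.51239815  75.89341504]
{'xy': [356.2, 196.6], 'score': 0.6} [529.48128195  26.03442163  68.        ]
[-0.90294094 -0.85677053 -0.19051195]
[-0.90294094 -0.85677053 -0.19051195]
[-0.90294094 -0.85677053 -0.19051195]
```

```bash
python3 -m handwheel '[0,0,0,-0.002,0,0,1, 0,0,0,-0.004,0,0,1, 0,0,0,-0.006,0,0,1, 0,0,0,-0.008,0,0,1, 0,0,0,-0.01,0,0,1, 0,0,0,-0.012,0,0,1, 0,0,0,-0.013,0,0,1, 0,0,0,-0.014,0,0,1, 0,0,0,-0.015,0,0,1, 0,0,0,-0.016,0,0,1, 0,0,0,-0.017,0,0,1, 0,0,0,-0.018,0,0,1]'
```

```text
time: 16.7
tool_pos: [530.5, 28.9, 75.9]
tcp_rot: [-0.011, 1.0, -0.0, -0.0]
contact_force: [-0.8, -0.7, -0.1]
grip_width: 0.006
gripper_force: 0.4
```

```bash
python3 -m handwheel '[0,0,0,-0.001,0,0,1, 0,0,0,-0.002,0,0,1, 0,0,0,-0.003,0,0,1, 0,0,0,-0.004,0,0,1, 0,0,0,-0.005,0,0,1, 0,0,0,-0.006,0,0,1]'
```

```text
time: 17.3
tool_pos: [536.5, 29.0, 75.9]
tcp_rot: [-0.011, 1.0, 0.0, 0.0]
contact_force: [-0.6, 0.7, 0.5]
grip_width: 0.005
gripper_force: 0.4
```

```bash
python3 -m handwheel '[0,0,0,-0.001,0,0,1, 0,0,0,-0.002,0,0,1, 0,0,0,-0.003,0,0,1, 0,0,0,-0.004,0,0,1]'
```

```text
time: 17.7
tool_pos: [540.5, 29.1, 75.9]
tcp_rot: [-0.011, 1.0, 0.0, 0.0]
contact_force: [-0.7, 0.9, 0.2]
grip_width: 0.005
gripper_force: 0.4
```

```bash
python3 -m handwheel '[0,0,0,-0.001,0,0,1, 0,0,0,-0.002,0,0,1, 0,0,0,-0.003,0,0,1, 0,0,0,-0.004,0,0,1]'
```

```text
time: 18.1
tool_pos: [544.5, 29.2, 75.9]
tcp_rot: [-0.011, 1.0, 0.0, -0.0]
contact_force: [-1.1, 0.9, -0.6]
grip_width: 0.006
gripper_force: 0.4
```

```bash
python3 -m handwheel '[0,0,0,-0.001,0,0,1, 0,0,0,-0.002,0,0,1, 0,0,0,-0.003,0,0,1, 0,0,0,-0.004,0,0,1]'
```

```text
time: 18.5
tool_pos: [548.5, 29.3, 75.9]
tcp_rot: [-0.011, 1.0, 0.0, -0.0]
contact_force: [-0.7, -0.0, -0.4]
grip_width: 0.001
gripper_force: 0.4
```

```bash
python3 -m handwheel '[0,0,0,-0.001,0,0,1, 0,0,0,-0.002,0,0,1, 0,0,0,-0.003,0,0,1, 0,0,0,-0.004,0,0,1]'
```

```text
time: 18.9
tool_pos: [552.3, 29.4, 75.9]
tcp_rot: [-0.011, 1.0, 0.0, -0.0]
contact_force: [-2.8, 1.3, 1.2]
grip_width: 0.004
gripper_force: 1.3
```

```bash
python3 -m handwheel '[0,0,0,-0.001,0,0,1, 0,0,0,-0.002,0,0,1, 0,0,0,-0.003,0,0,1, 0,0,0,-0.004,0,0,1, 0,0,0,-0.005,0,0,1, 0,0,0,-0.006,0,0,1, 0,0,0,-0.007,0,0,1, 0,0,0,-0.008,0,0,1, 0,0,0,-0.009,0,0,1, 0,0,0,-0.01,0,0,1]'
```

```text
time: 19.9
tool_pos: [562.5, 29.6, 75.9]
tcp_rot: [-0.011, 1.0, 0.0, -0.0]
contact_force: [-3.2, 1.7, 1.5]
grip_width: 0.005
gripper_force: 1.6
```

```bash
python3 -m handwheel '[0,0,0,-0.001,0,0,1, 0,0,0,-0.002,0,0,1, 0,0,0,-0.003,0,0,1, 0,0,0,-0.004,0,0,1, 0,0,0,-0.005,0,0,1, 0,0,0,-0.006,0,0,1, 0,0,0,-0.007,0,0,1, 0,0,0,-0.008,0,0,1]'
```

```text
time: 20.7
tool_pos: [570.5, 29.8, 75.9]
tcp_rot: [-0.011, 1.0, 0.0, -0.0]
contact_force: [-4.6, 1.6, 1.9]
grip_width: 0.004
gripper_force: 1.9
```

```bash
python3 -m handwheel '[0,0,0,-0.0005,0,0,1, 0,0,0,-0.001,0,0,1, 0,0,0,-0.0015,0,0,1, 0,0,0,-0.002,0,0,1, 0,0,0,-0.0025,0,0,1, 0,0,0,-0.003,0,0,1, 0,0,0,-0.0035,0,0,1, 0,0,0,-0.004,0,0,1]'
```

```text
time: 21.5
tool_pos: [574.4, 29.9, 75.9]
tcp_rot: [-0.011, 1.0, 0.0, -0.0]
contact_force: [-4.9, 2.9, 1.4]
grip_width: 0.006
gripper_force: 2.1
```

```bash
python3 -m handwheel '[0,0,0,-0.0005,0,0,1, 0,0,0,-0.001,0,0,1, 0,0,0,-0.0015,0,0,1, 0,0,0,-0.002,0,0,1, 0,0,0,-0.0025,0,0,1, 0,0,0,-0.003,0,0,1]'
```

```text
time: 22.1
tool_pos: [577.5, 29.9, 75.9]
tcp_rot: [-0.011, 1.0, 0.0, 0.0]
contact_force: [-3.9, 2.1, 0.4]
grip_width: 0.008
gripper_force: 1.7
```

```bash
python3 -m handwheel '[0,0,0,-0.0005,0,0,1, 0,0,0,-0.001,0,0,1, 0,0,0,-0.0015,0,0,1, 0,0,0,-0.002,0,0,1]'
```

```text
time: 22.5
tool_pos: [579.4, 30.0, 75.9]
tcp_rot: [-0.011, 1.0, 0.0, -0.0]
contact_force: [-3.0, 1.8, 0.2]
grip_width: 0.003
gripper_force: 1.8
```

```bash
python3 -m handwheel '[0,0,0,-0.0005,0,0,1, 0,0,0,-0.001,0,0,1, 0,0,0,-0.0015,0,0,1, 0,0,0,-0.002,0,0,1]'
```

```text
time: 22.9
tool_pos: [581.5, 30.0, 75.9]
tcp_rot: [-0.011, 1.0, 0.0, -0.0]
contact_force: [-3.7, 3.7, 1.4]
grip_width: 0.003
gripper_force: 1.8
```

```bash
python3 -m handwheel '[0,0,0,-0.0002,0,0,1, 0,0,0,-0.0004,0,0,1, 0,0,0,-0.0006,0,0,1, 0,0,0,-0.0008,0,0,1]'
```

```text
time: 23.3
tool_pos: [582.3, 30.0, 75.9]
tcp_rot: [-0.011, 1.0, 0.0, 0.0]
contact_force: [-3.0, 2.6, -0.6]
grip_width: 0.008
gripper_force: 1.7
```

```bash
python3 -m handwheel '[0,0,0,-0.0001,0,0,1, 0,0,0,-0.0002,0,0,1, 0,0,0,-0.0003,0,0,1]'
```

```text
time: 23.6
tool_pos: [582.5, 30.0, 75.9]
tcp_rot: [-0.011, 1.0, -0.0, -0.0]
contact_force: [-3.8, 2.2, 0.8]
grip_width: 0.011
gripper_force: 1.6
```

```bash
ok(){ awk -F'[][,]' '/tool_pos/{x=$2}/contact_force/{f=$2}END{print x,f; exit (f<-6)}'; }
python3 -m handwheel '[0,0,0,-0.0002,0,0,1, 0,0,0,-0.0003,0,0,1, 0,0,0,-0.0003,0,0,1]' | ok &&
python3 -m handwheel '[0,0,0,-0.0002,0,0,1, 0,0,0,-0.0003,0,0,1, 0,0,0,-0.0003,0,0,1]' | ok &&
python3 -m handwheel '[0,0,0,-0.0002,0,0,1, 0,0,0,-0.0003,0,0,1, 0,0,0,-0.0003,0,0,1]' | ok &&
python3 -m handwheel '[0,0,0,-0.0002,0,0,1, 0,0,0,-0.0003,0,0,1, 0,0,0,-0.0003,0,0,1]' | ok &&
python3 -m handwheel '[0,0,0,-0.0002,0,0,1, 0,0,0,-0.0003,0,0,1, 0,0,0,-0.0003,0,0,1]' | ok &&
python3 -m handwheel '[0,0,0,-0.0002,0,0,1, 0,0,0,-0.0003,0,0,1, 0,0,0,-0.0003,0,0,1]' | ok &&
python3 -m handwheel '[0,0,0,-0.0002,0,0,1, 0,0,0,-0.0003,0,0,1, 0,0,0,-0.0003,0,0,1]' | ok &&
python3 -m handwheel '[0,0,0,-0.0002,0,0,1, 0,0,0,-0.0003,0,0,1, 0,0,0,-0.0003,0,0,1]' | ok
```

```text
582.9 -3.0
583.2 -2.8
583.5 -2.6
583.7 -4.5
584.1 -3.0
584.4 -4.0
584.7 -3.7
585.0 -4.4
```

```bash
ok(){ awk -F'[][,]' '/tool_pos/{x=$2}/contact_force/{f=$2}END{print x,f; exit (f<-6)}'; }
python3 -m handwheel '[0,0,0,-0.0002,0,0,1, 0,0,0,-0.0003,0,0,1, 0,0,0,-0.0003,0,0,1]' | ok &&
python3 -m handwheel '[0,0,0,-0.0002,0,0,1, 0,0,0,-0.0003,0,0,1, 0,0,0,-0.0003,0,0,1]' | ok &&
python3 -m handwheel '[0,0,0,-0.0002,0,0,1, 0,0,0,-0.0003,0,0,1, 0,0,0,-0.0003,0,0,1]' | ok &&
python3 -m handwheel '[0,0,0,-0.0002,0,0,1, 0,0,0,-0.0003,0,0,1, 0,0,0,-0.0003,0,0,1]' | ok &&
python3 -m handwheel '[0,0,0,-0.0002,0,0,1, 0,0,0,-0.0003,0,0,1, 0,0,0,-0.0003,0,0,1]' | ok &&
python3 -m handwheel '[0,0,0,-0.0002,0,0,1, 0,0,0,-0.0003,0,0,1, 0,0,0,-0.0003,0,0,1]' | ok &&
python3 -m handwheel '[0,0,0,-0.0002,0,0,1, 0,0,0,-0.0003,0,0,1, 0,0,0,-0.0003,0,0,1]' | ok &&
python3 -m handwheel '[0,0,0,-0.0002,0,0,1, 0,0,0,-0.0003,0,0,1, 0,0,0,-0.0003,0,0,1]' | ok
```

```text
585.3 -4.3
585.5 -5.0
585.6 -5.9
585.8 -7.2
```

The stop is felt (push up from 3 to 7.2 N). I'll give one slight extra nudge, then draw back.

```bash
python3 -m handwheel '[0,0,0,-0.0002,0,0,1, 0,0,0,-0.0002,0,0,1]'; python3 -m handwheel '[0,0,0,0.001,0,0,1, 0,0,0,0.003,0,0,1, 0,0,0,0.005,0,0,1, 0,0,0,0.008,0,0,1, 0,0,0,0.011,0,0,1, 0,0,0,0.015,0,0,1]'; python3 -m handwheel '[0,0,0,0.01,0,0,1, 0,0,0,0.03,0,0,1, 0,0,0,0.06,0,0,1, 0,0,0,0.1,0,0,1, 0,0,0,0.1,0,0,1, 0,0,0,0.1,0,0,1, 0,0,0,0.1,0,0,1, 0,0,0,0.1,0,0,1, 0,0,0,0.1,0,0,1, 0,0,0,0.1,0,0,1]'
python3 - <<'E'
from h import *
p=bot.get_image("scene")
for n in("tray_tab","extractor_face"):
  for r in bot.tip_of(p,n)[:1]: print(n,r,onz(p,r["xy"],68).round(1))
c=cv2.resize(p["pixels"][110:260,270:440],None,fx=4,fy=4,interpolation=cv2.INTER_CUBIC); cv2.imwrite("pics/s3.png",c)
E
```

```text
time: 27.4
tool_pos: [585.9, 30.1, 75.9]
tcp_rot: [-0.011, 1.0, -0.0, -0.001]
contact_force: [-7.7, -1.1, 2.4]
grip_width: 0.007
gripper_force: 3.6
time: 28.0
tool_pos: [571.5, 29.8, 76.2]
tcp_rot: [-0.011, 1.0, 0.0, 0.001]
contact_force: [-0.1, 0.4, -0.3]
grip_width: 0.006
gripper_force: 0.0
time: 29.0
tool_pos: [471.7, 27.6, 75.8]
tcp_rot: [-0.011, 1.0, 0.0, 0.0]
contact_force: [-0.0, -0.5, 0.0]
grip_width: 0.01
gripper_force: 0.0
```

View pics/s3.png

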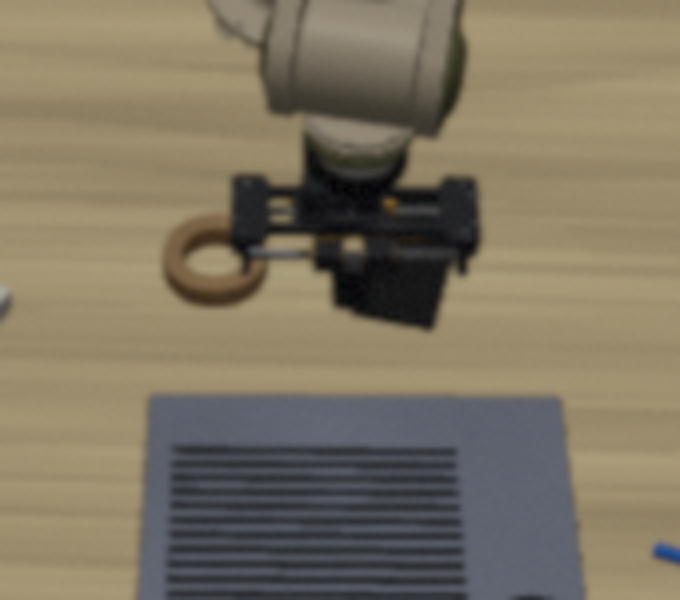

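```bash
python3 -m handwheel '[0,0,0,0.01,0,-0.05,1, 0,0,0,0.01,0,-0.1,1, 0,0,0,0.01,0,-0.14,1, 0,0,0,0.01,0,-0.14,1, 0,0,0,0.01,0,-0.14,1]'
python3 - <<'E'
from h import *
p=bot.get_image("wrist")
for n,z in(("tray_tab",68),("extractor_face",68)):
  for r in bot.tip_of(p,n)[:1]: print(n,r,onz(p,r["xy"],z).round(1))
cv2.imwrite("pics/w6.png",p["pixels"])
E
```

```text
time: 29.65
tool_pos: [461.4, 27.4, 216.0]
tcp_rot: [-0.011, 1.0, -0.0, 0.001]
contact_force: [0.1, 0.4, 0.0]
grip_width: 0.003
gripper_force: 0.0
tray_tab {'xy': [310.0, 311.2], 'score': 0.45} [581.6  29.2  68. ]
```

View pics/w6.png

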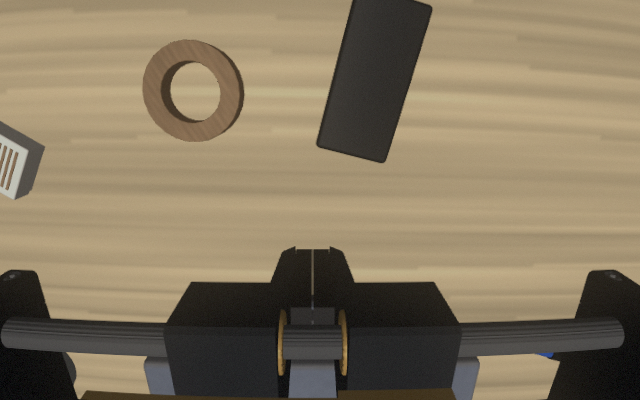

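The tray tab shows at (312,312) in the gap in the gripper. That puts it at x ≈ 580, about where the stop-and-catch travel predicts. Sprung out it would be at 560 or less, so the tray is latched.

```bash
python3 -c "
from bench import bot
print(bot.close_job())"
```

```text
the job is handed in; nothing more can be done
None
```

I set the long cassette flat in the tray, pushed the tray in to its rubber stop (7.7 N along the push at the last reading) and let go. In the last picture, before I handed the job in at about 30 s, the tray was still in. The hand-in gave no verdict.

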